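# Layer the handle plates and hold the chest open

### The arm

A 7-joint arm with a two-finger parallel gripper is mounted at the origin on the work surface. World frame = base frame: x ahead of the robot, y to its left, z up, the work surface at z = 0. Lengths are in m, angles in rad, forces in N, time in s.
With the tool pointing down it reaches from about 0.425 to 0.975 m from the base axis. Payload 16.7 kg.
Tool frame: the origin (TCP) lies between the finger pads, 19 mm behind the fingertips; this is the grasp point; z points along the fingers, y is the direction in which the jaws open and shut (so a half turn about z gives the same grasp; the last joint's range is limited). The gripper opens to 85 mm and grips with 20 to 120 N. Pads are 22 mm wide; open, the fingers measure 114 mm over their backs; the gripper's body (76 mm by 85 mm) begins 54 mm behind the grasp point. The pads swing forward as they close: fully open they stand 13 mm farther back than shut.
Start: joints at [-1.339, 0.426, 0.074, 1.606, -0.034, 1.111, -0.067], TCP at [0.252, 0.626, 0.25] pointing down, gripper open.
Joint ranges: [-2.85, 2.85], [-0.5, 2.14], [-1.23, 1.37], [0.21, 2.46], [-1.02, 4.16], [0.16, 2.05], [-2.73, 2.73]. Speed limits (rad/s): [1.89, 1.89, 2.39, 2.39, 3.01, 3.01, 3.01].

### API

Orientations are given as a unit quaternion [x, y, z, w].
In Python, from bench import sensors, vision, order gives the robot as it stands.
- The arm moves only by the tool send_rows, never from a script. Its argument "targets" is a list of rows, each an object of numbers: "x", "y", "z": the shift along the tool's x, y, z in mm; "wx", "wy", "wz": the turn, a rotation vector about the tool's x, y, z in degrees. In form: [{"x": .., "y": .., "z": .., "wx": .., "wy": .., "wz": ..}, ...]. A call has 1 to 20 rows; each row is the pose to reach, as a shift and turn from the pose measured when the call began, along the tool's axes at that moment; what a row does not reach only later rows make up. A row lasts 1/10 s, in which the tool goes at most 50 mm and 8.59 degrees, less where a joint would pass 70% of its speed; a pose out of reach is approached as far as the arm can. A call with a gripper value outside its range is refused whole. "jaw" is the opening, from 0 (shut) to 1 (fully open), set as the call begins (left out, the last holds). The fingers move at their own pace and stop on an object; the grip force is fixed at half the most. Time passes only in rows, so rows that repeat a pose let the fingers close. It gives the time, the measured TCP pose, the force and the opening at its end, in the units of the state.
- sensors.observe(): the state, without advancing time (a new reading comes with each control period).
- vision.get_image(name): name is "scene" or "top" or "wrist"; returns the picture (480x640x3 uint8, red, green, blue); there is no depth.
- vision.camera_params(name): a dict with "fov_y" (degrees; the focal length in pixels is half the picture's height over the tangent of half this angle, whatever the lens; pixels are square), "cx", "cy" (the principal point, pixels), "dist_coeffs" ([k1, k2, p1, p2, k3] as OpenCV has them; the pictures are not rectified), "rvec" (rotation vector, rad) and "tvec" (3), from world to camera coordinates, as OpenCV has them. Camera axes: x right, y down, z forward; pixel columns grow to the right and rows downward; lengths in m; the calibration is good to about 2 mm. A picture is of the moment at which its call begins: read the wrist's pose just before it. camera_params takes no time and is no camera call; for the wrist camera it gives the pose at the moment of the call.
- order.hand_in(): hands the job in, once; it reports no verdict.
The state is a dict: "time_s": time; "joint_pos": joint angles; "joint_velocities": joint speeds; "joint_torque": joint torques, N m; "tool_pos": TCP position; "eef_rot": TCP orientation; "ft_force": force on the tool from outside, world axes, zero at the start; "torque": the same for the moment, N m; "grip_width": finger opening in m.
Only numpy, scipy, OpenCV 4.12 (cv2) and the standard library are available. Lean on these libraries where they do the work, as an engineer would, in place of code of your own. Each camera call takes 0.05 s, during which the arm holds its last target. There are 200 camera calls.

### The job

Get the handle plates ready for the chest: lay the white separator sheet squarely on the plate that lies on the cork pad, then lay the other plate squarely on the sheet. Then raise the chest's cover by its bar handle to about 45 degrees and finish while still holding it there, so that I can load the stack; its quarter-turn catch may or may not be caught, which only a tug will tell, so if the cover will not come, give the catch's knob a quarter turn and try again. Leave the other things on the bench where they are.

Things in the scene. Friction and masses are not known exactly. Their poses are not given: they have to be found in the camera images.
- lower_plate: plywood handle plate, 120 (x) x 50 (y) x 14 (z) mm, lying on the cork pad. Origin: centre of its underside. Loose, about 0.1 kg.
- sheet: thin white plastic separator sheet, 136 (x) x 66 (y) x 5 (z) mm, 0.05 kg, rigid, lying lengthwise on a fixed grey riser block (110 x 44 x 20 mm), over whose long sides it stands out by 11 mm. Origin: centre of its underside, 20 mm above the table at first.
- upper_plate: second plywood handle plate, same as the first, lying directly on the table, about 0.1 kg. Origin: centre of its underside.
- pad: cork pad fixed on the table, 150 x 90 x 6 mm, under the lower plate. Origin: centre of its underside.
- chest: grey metal chest fixed on the table, 200 (x) x 240 (y) x 100 (z) mm, open-topped under its cover. Origin: centre of its underside; its -x side is the front with the handle (towards the robot), its +x side carries the hinge.
- cover (a joint): angle of the chest's cover (8 mm thick, about 0.6 kg with its fittings) in rad: 0 shut, growing as its front edge rises, stop at 1.5. The hinge line runs along the chest's y through point cover_hinge; the cover falls shut by its weight when let go from below 1.4. Lifting it takes 3 to 4 N at the handle. A caught cover moves only about 5 mm at the handle (0.02 rad) and then stands firm.
- cover_hinge (a point): middle of the cover's hinge line, on the far (+x) top edge of the chest, 100 mm above the table; axes as the chest's when shut, turning with the cover.
- handle (a point): steel bar handle on the cover: a round bar 10 mm thick, 110 mm long along its y, standing 40 mm in front of the cover's front edge and (bar centre) 25 mm above the cover's top; two thin stays at its ends carry it, the space in front, below and behind its middle is free. Origin: middle of the bar, 242 mm in front of (-x) and 33 mm above the hinge line when shut; it turns with the cover.
- knob_grip (a point): on the axis of the round black catch knob, 36 mm across and 26 mm high, on the cover's top 50 mm behind its front edge; the point is 16 mm above the cover's top, the height to grip. The knob looks the same at every angle, turns either way without stops against a light drag (0.05 N m) and stays where it is left.
- catch_bar (a point): middle of the catch's flat bar, out of sight under the cover on the knob's axis, turned by the knob. It has two equal arms: within about 30 degrees of fore-and-aft one is caught under a striker in the chest, else it is clear. A quarter turn (1.4 to 1.7 rad) either way frees a caught cover and may catch a free one. Start angle unknown: only a tug tells.
- tape_roll: bystander: white ring, 90 mm across, 25 mm high, lying flat. Origin: centre of its underside.
- cap_cup: bystander: grey open cup, 68 mm across, 60 mm high. Origin: centre of its underside.
- cap_a: bystander: black round butt cap, 38 mm across, 22 mm high. Origin: centre of its underside.
- cap_b: bystander: a second such cap. Origin: centre of its underside.
- marker: bystander: blue rod, 14 mm thick, 125 mm long, lying. Origin: centre of its underside.
- scissors: bystander: flat scissors, about 160 mm long, steel blades towards their +x, black loops. Origin: centre of its underside near the middle.
- paddle: bystander: white and red game paddle about 380 x 190 mm with a black handle, lying flat. Origin: centre of its underside near the middle.
There are look-alikes about, which are no part of the job. Leave any green or turquoise look-alike of the upper_plate alone.

How it is judged:
On the way, in this order (a step that is already met when the one before it is completed fails the run):
1. the sheet lies squarely on the lower plate, let go (horizontal distance between sheet and lower_plate below 0.015 m and angle between the x axis of sheet and the x axis of lower_plate, either way round below 0.2 rad and z of sheet in the frame of lower_plate between 0.01 and 0.018 m and angle between sheet's own z axis and vertical below 0.1 rad and contact force between the fingers and sheet below 0.1 N), for 0.2 s.
2. the upper plate lies squarely on the sheet, let go (horizontal distance between sheet and lower_plate below 0.015 m and angle between the x axis of sheet and the x axis of lower_plate, either way round below 0.2 rad and z of sheet in the frame of lower_plate between 0.01 and 0.018 m and angle between each of sheet, upper_plate's own z axis and vertical below 0.1 rad and horizontal distance between upper_plate and sheet below 0.015 m and angle between the x axis of upper_plate and the x axis of sheet, either way round below 0.2 rad and z of upper_plate in the frame of sheet between 0.001 and 0.009 m and contact force between the fingers and upper_plate below 0.1 N and value of joint cover below 0.1 rad), for 0.2 s.
3. the cover is raised by its handle (value of joint cover between 0.58 and 1.05 rad and contact force between the fingers and cover above 0.5 N and distance between the grasp point and handle below 0.06 m), for 0.2 s.
At the end, for the whole second after the job is handed in: Sheet flat on the lower plate, upper plate flat on the sheet (centres within 15 mm, lengths within 0.2 rad, heights within 4 mm), lower plate within 25 mm of its pad; the fingers hold the bar handle (TCP within 60 mm of its middle), the cover still at 0.58 to 1.05 rad (33 to 60 degrees) (all of step 1 and all of step 3 and horizontal distance between upper_plate and sheet below 0.015 m and angle between the x axis of upper_plate and the x axis of sheet, either way round below 0.2 rad and z of upper_plate in the frame of sheet between 0.001 and 0.009 m and angle between upper_plate's own z axis and vertical below 0.1 rad and velocity of joint cover between -0.1 and 0.1 rad/s and horizontal distance between lower_plate and pad below 0.025 m and contact force between the fingers and upper_plate below 0.1 N); the arm keeps its last pose, push and grip.
It fails at once if a bystander is moved by more than 30 mm (distance of any of tape_roll, cap_cup, cap_a, cap_b, marker, scissors, paddle from where it was at the start of the episode above 0.03 m).
It also fails if it takes over 72 s, if anything falls off the work surface, if the arm or the gripper's body presses on something with over 40 N, if the wrist force passes 120 N, or if a joint passes its speed limit or range.

## Working session

There is one attempt and no reset: what is moved stays moved. The work goes in short steps, Python scripts to look and compute and a tool call to move; the robot and the scene stay as the last step left them, time stands still between calls to the robot, and variables do not carry over. Pictures are saved under pics/ and viewed, about 8 in all and at most 12, crops included, and the job is handed in when it is done.

Besides the shell and the picture viewer there is one more tool, called after "Emit:" as a command line: name --argument value ..., lists and objects as JSON in quotes. send_rows: Moves the arm, as the interface text tells. Its arguments: {"type":"object","properties":{"targets":{"type":"array"},"jaw":{"type":"number"}},"required":["targets"]}

```bash
mkdir -p pics; ls; python3 - <<'E'
from bench import sensors, vision
import cv2
print(sensors.observe())
for n in ("scene","top"):
    im=vision.get_image(n); cv2.imwrite(f"pics/{n}0.png",im[:,:,::-1]); print(n,vision.camera_params(n))
print(vision.camera_params("wrist"))
E
```

```text
pics
{'time_s': 0.0, 'joint_pos': array([-1.33851869,  0.42677275,  0.07383761,  1.60663527, -0.03408794,
        1.11077752, -0.06713059]), 'joint_velocities': array([-0.00016874, -0.00061697, -0.00083548,  0.00077642,  0.0001323 ,
        0.00014974,  0.00095318]), 'joint_torque': array([ 9.82288875e-04, -9.49818635e+01,  3.76140922e+00, -4.63499665e+01,
        1.92867417e-02,  9.87182226e-03, -3.02957787e-06]), 'tool_pos': array([0.25136077, 0.62602861, 0.24927053]), 'eef_rot': array([ 1.89754019e-01,  9.81831435e-01, -6.62881081e-04, -7.33787419e-05]), 'ft_force': array([0.14144171, 0.52495981, 0.40138914]), 'torque': array([ 0.00502316, -0.00806729,  0.03538244]), 'grip_width': 0.08538726449158086}
scene {'fov_y': 55.239153410204885, 'cx': 318.5833400425786, 'cy': 239.3795276606642, 'dist_coeffs': array([-0.0158623,  0.       ,  0.       ,  0.       ,  0.       ]), 'rvec': array([ 1.45614209,  2.3034961 , -0.74640046]), 'tvec': array([ 0.17786156, -0.34715103,  1.55750487])}
top {'fov_y': 55.87957258425902, 'cx': 324.9455339850438, 'cy': 234.74084533563118, 'dist_coeffs': array([-0.09770127,  0.        ,  0.        ,  0.        ,  0.        ]), 'rvec': array([ 2.11984804, -2.16730572,  0.12886831]), 'tvec': array([0.0667333 , 0.52345713, 1.36222345])}
{'fov_y': 61.497348297300874, 'cx': 318.670894158946, 'cy': 237.7521547558394, 'dist_coeffs': array([-0.03192702,  0.        ,  0.        ,  0.        ,  0.        ]), 'rvec': array([-2.3998295 , -1.62111906, -0.23271423]), 'tvec': array([-0.67430618, -0.03688424,  0.37681112])}
```

View pics/top0.png

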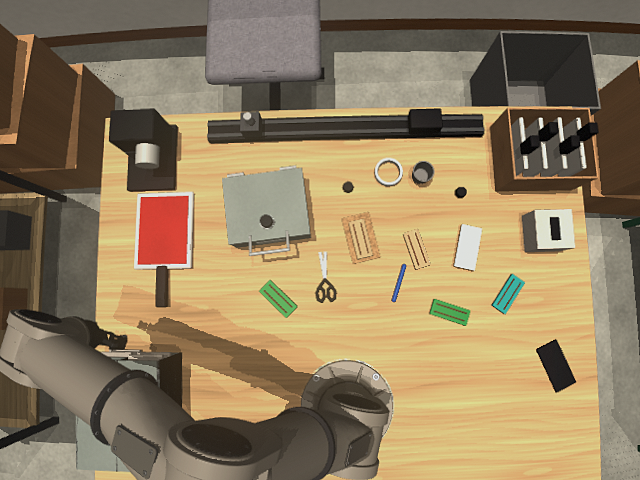

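View pics/scene0.png

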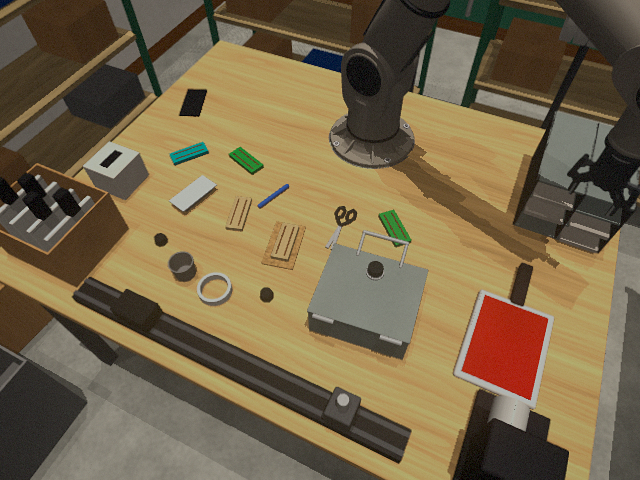

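Top view: chest at about (267,215) with its bar at (270,243), pad and lower plate (361,238), upper plate (417,250), sheet (468,247). The green and turquoise plates are look-alikes. The scene view agrees.

```bash
cat > h.py <<'E'
import numpy as np, cv2
from scipy.spatial.transform import Rotation as R
from bench import sensors, vision
def cam(n):
    p=vision.camera_params(n); f=240/np.tan(np.radians(p["fov_y"]/2))
    return np.array([[f,0,p["cx"]],[0,f,p["cy"]],[0,0,1]]),p["dist_coeffs"],p["rvec"],p["tvec"]
def ray(c,uv):
    K,d,r,t=c; M=cv2.Rodrigues(r)[0]
    q=cv2.undistortPoints(np.array(uv,float).reshape(-1,1,2),K,d).reshape(-1,2)
    return -M.T@t, np.c_[q,np.ones(len(q))]@M
def plane(c,uv,z):
    o,d=ray(c,uv); return (o+d*((z-o[2])/d[:,2])[:,None])[:,:2]
def proj(c,P):
    K,d,r,t=c; return cv2.projectPoints(np.array(P,float).reshape(-1,3),r,t,K,d)[0].reshape(-1,2)
def rect(P):  # centre, long-axis angle (deg, mod 180), sizes
    (cx,cy),(w,h),a=cv2.minAreaRect((np.array(P)*1000).astype(np.float32))
    if w<h: a+=90;w,h=h,w
    return np.round([cx,cy],1),round((a+90)%180-90,1),np.round([w,h],1)
def move(pos,yaw=None,Rt=None):
    """rows' units: shift in tool frame (mm), rotvec deg; tool down with tool x at yaw (deg) in world"""
    s=sensors.observe(); R0=R.from_quat(s["eef_rot"]); p=s["tool_pos"]
    sh=R0.inv().apply(np.array(pos)-p)*1000
    if Rt is None: Rt=R.from_euler('z',yaw,degrees=True)*R.from_euler('x',180,degrees=True)
    w=(R0.inv()*Rt).as_rotvec(degrees=True)
    print("shift",np.round(sh,1),"rot",np.round(w,1),"pos",np.round(p,4),"t",s["time_s"])
def state():
    s=sensors.observe(); R0=R.from_quat(s["eef_rot"]).as_matrix()
    print("t",round(s["time_s"],2),"pos",np.round(s["tool_pos"],4),"x",np.round(R0[:,0],3),"y",np.round(R0[:,1],3),"z",np.round(R0[:,2],3),"F",np.round(s["ft_force"],1),"w",round(s["grip_width"],4)); print(np.round(s["joint_pos"],2))
E
python3 - <<'E'
from h import *
state()
c=cam("top")
for n,uv,z in [("sheet",(468,247),.025),("upper",(417,250),.014),("lower",(361,238),.02),("knob",(266,221),.13),("bar",(270,243),.133),("barends",(249,250),.133),("barends2",(290,239),.133)]:
    print(n,plane(c,[uv],z).round(3))
im=cv2.imread("pics/top0.png")
hsv=cv2.cvtColor(im,cv2.COLOR_BGR2HSV); m=((hsv[...,1]<40)&(hsv[...,2]>180)).astype(np.uint8)
n,l,st,ce=cv2.connectedComponentsWithStats(m)
k=l[247,468]; print(st[k]); ys,xs=np.where(l==k); print(rect(plane(c,np.c_[xs,ys],.025)))
w=cam("wrist"); o=-cv2.Rodrigues(w[2])[0].T@w[3]; print("wristcam",o, cv2.Rodrigues(w[2])[0].round(2)); print(proj(w,[.2514,.626,.249]))
move((.60,-.13,.38),0); move((.60,-.13,.38),-90)
E
```

```text
t 0.1 pos [0.2514 0.6261 0.2494] x [-0.928  0.373 -0.   ] y [ 0.373  0.928 -0.001] z [-0.    -0.001 -1.   ] F [ 0.9 -0.4 -0.5] w 0.0856
[-1.34  0.43  0.07  1.61 -0.03  1.11 -0.07]
sheet [[ 0.477 -0.39 ]]
upper [[ 0.473 -0.231]]
lower [[ 0.514 -0.057]]
knob [[0.556 0.224]]
bar [[0.491 0.212]]
barends [[0.472 0.273]]
barends2 [[0.502 0.154]]
[454 224  28  46 891]
(array([ 478.3, -389.5]), -13.9, array([135.2,  65.3]))
wristcam [0.18621245 0.65195601 0.37190614] [[ 0.37  0.93 -0.  ]
 [ 0.89 -0.36  0.28]
 [ 0.26 -0.11 -0.96]]
[[319.45394052 333.50945029]]
shift [-605.2 -571.9 -129.9] rot [-0.000e+00  1.000e-01  1.581e+02] pos [0.2514 0.6261 0.2494] t 0.1
shift [-605.2 -571.9 -129.9] rot [-0.000e+00 -1.000e-01 -1.119e+02] pos [0.2514 0.6261 0.2494] t 0.1
```

```bash
python3 - <<'E'
from h import *
move((.53,-.21,.32),-14)
E
```

```text
shift [-570.1 -672.1  -69.8] rot [0.000e+00 1.000e-01 1.721e+02] pos [0.2514 0.6261 0.2494] t 0.1
```

Emit:
send_rows --targets '[{"x": -570, "y": -672, "z": -70, "wz": 20}, {"x": -570, "y": -672, "z": -70, "wz": 40}, {"x": -570, "y": -672, "z": -70, "wz": 60}, {"x": -570, "y": -672, "z": -70, "wz": 80}, {"x": -570, "y": -672, "z": -70, "wz": 100}, {"x": -570, "y": -672, "z": -70, "wz": 120}, {"x": -570, "y": -672, "z": -70, "wz": 140}, {"x": -570, "y": -672, "z": -70, "wz": 160}, {"x": -570, "y": -672, "z": -70, "wz": 172}, {"x": -570, "y": -672, "z": -70, "wz": 172}, {"x": -570, "y": -672, "z": -70, "wz": 172}, {"x": -570, "y": -672, "z": -70, "wz": 172}, {"x": -570, "y": -672, "z": -70, "wz": 172}, {"x": -570, "y": -672, "z": -70, "wz": 172}, {"x": -570, "y": -672, "z": -70, "wz": 172}, {"x": -570, "y": -672, "z": -70, "wz": 172}, {"x": -570, "y": -672, "z": -70, "wz": 172}, {"x": -570, "y": -672, "z": -70, "wz": 172}, {"x": -570, "y": -672, "z": -70, "wz": 172}, {"x": -570, "y": -672, "z": -70, "wz": 172}]'

```text
$.targets[0]: bad value
```

```bash
python3 - <<'E'
from h import *
state(); move((.53,-.21,.32),-14)
E
```

```text
t 0.1 pos [0.2514 0.6261 0.2494] x [-0.928  0.373 -0.   ] y [ 0.373  0.928 -0.001] z [-0.    -0.001 -1.   ] F [ 0.9 -0.4 -0.5] w 0.0856
[-1.34  0.43  0.07  1.61 -0.03  1.11 -0.07]
shift [-570.1 -672.1  -69.8] rot [0.000e+00 1.000e-01 1.721e+02] pos [0.2514 0.6261 0.2494] t 0.1
```

Emit:
send_rows --targets '[{"x": -570, "y": -672, "z": -70, "wx": 0, "wy": 0, "wz": 20}, {"x": -570, "y": -672, "z": -70, "wx": 0, "wy": 0, "wz": 40}, {"x": -570, "y": -672, "z": -70, "wx": 0, "wy": 0, "wz": 60}, {"x": -570, "y": -672, "z": -70, "wx": 0, "wy": 0, "wz": 80}, {"x": -570, "y": -672, "z": -70, "wx": 0, "wy": 0, "wz": 100}, {"x": -570, "y": -672, "z": -70, "wx": 0, "wy": 0, "wz": 120}, {"x": -570, "y": -672, "z": -70, "wx": 0, "wy": 0, "wz": 140}, {"x": -570, "y": -672, "z": -70, "wx": 0, "wy": 0, "wz": 160}, {"x": -570, "y": -672, "z": -70, "wx": 0, "wy": 0, "wz": 172}, {"x": -570, "y": -672, "z": -70, "wx": 0, "wy": 0, "wz": 172}, {"x": -570, "y": -672, "z": -70, "wx": 0, "wy": 0, "wz": 172}, {"x": -570, "y": -672, "z": -70, "wx": 0, "wy": 0, "wz": 172}, {"x": -570, "y": -672, "z": -70, "wx": 0, "wy": 0, "wz": 172}, {"x": -570, "y": -672, "z": -70, "wx": 0, "wy": 0, "wz": 172}, {"x": -570, "y": -672, "z": -70, "wx": 0, "wy": 0, "wz": 172}, {"x": -570, "y": -672, "z": -70, "wx": 0, "wy": 0, "wz": 172}, {"x": -570, "y": -672, "z": -70, "wx": 0, "wy": 0, "wz": 172}, {"x": -570, "y": -672, "z": -70, "wx": 0, "wy": 0, "wz": 172}, {"x": -570, "y": -672, "z": -70, "wx": 0, "wy": 0, "wz": 172}, {"x": -570, "y": -672, "z": -70, "wx": 0, "wy": 0, "wz": 172}]'

```text
time_s: 2.1
tool_pos: [0.5296, -0.2114, 0.3199]
eef_rot: [0.992, -0.124, -0.001, 0.001]
ft_force: [0.5, 1.1, 0.5]
grip_width: 0.0856
```

```bash
python3 - <<'E'
from h import *
state(); move((.53,-.21,.32),-14)
E
```

```text
t 2.1 pos [ 0.5296 -0.2114  0.3199] x [ 0.969 -0.247 -0.001] y [-0.247 -0.969  0.002] z [-0.001 -0.002 -1.   ] F [0.5 1.1 0.5] w 0.0856
[-0.55  0.3   1.02  1.8  -0.27  1.19 -1.27]
shift [ 0.  -1.5 -0.1] rot [ 0.1  0.  -0.3] pos [ 0.5296 -0.2114  0.3199] t 2.1
```

```bash
python3 - <<'E'
from h import *
import pickle
c=cam("wrist"); im=vision.get_image("wrist")[:,:,::-1].copy(); cv2.imwrite("pics/w1.png",im); pickle.dump(c,open("w1.pkl","wb"))
E
```

```text
(no output)
```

View pics/w1.png

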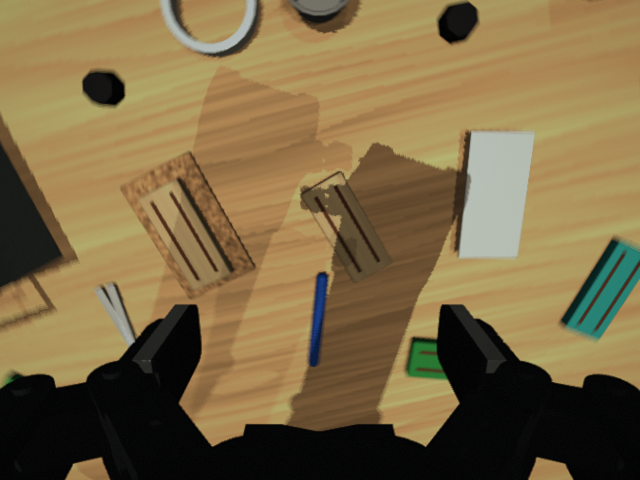

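The wrist view shows the lower plate on the pad at about (188,232), the upper plate at (346,227) and the sheet at (496,195). A zoom of the plates will give their corners.

```bash
python3 - <<'E'
from h import *
im=cv2.imread("pics/w1.png")
a=cv2.resize(im[145:305,110:260],None,fx=2.6,fy=2.6,interpolation=cv2.INTER_CUBIC); b=cv2.resize(im[145:305,270:420],None,fx=2.6,fy=2.6,interpolation=cv2.INTER_CUBIC)
b=cv2.convertScaleAbs(b,alpha=1.6)
cv2.imwrite("pics/w1z.png",np.hstack([a,b])); print(a.shape)
E
```

```text
(416, 390, 3)
```

View pics/w1z.png

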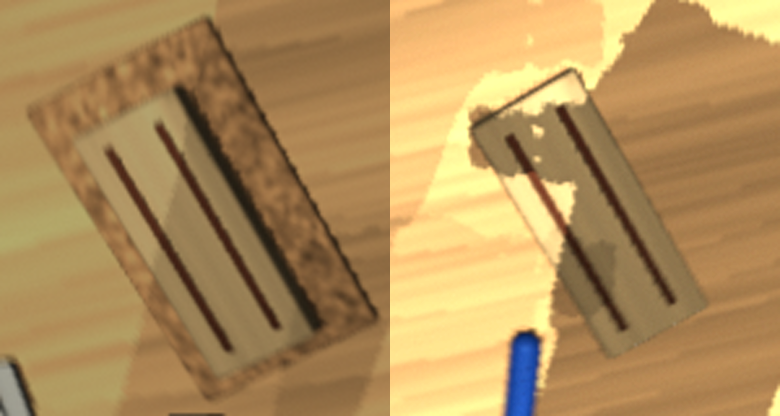

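```bash
python3 - <<'E'
from h import *
import pickle
c=pickle.load(open("w1.pkl","rb"))
z=lambda P,x0:np.array(P)/2.6+[x0,145]
for n,P,x0,h in [("lower",[(76,143),(178,88),(315,330),(218,377)],110,.02),("pad",[(27,107),(212,18),(378,320),(208,400)],110,.006),("upper",[(84,128),(185,72),(318,303),(222,356)],270,.014)]:
    Q=plane(c,z(P,x0),h); print(n,Q.mean(0).round(4),rect(Q))
    # groove/side direction
    d=(Q[2]+Q[3]-Q[0]-Q[1]); print(np.degrees(np.arctan2(d[1],d[0])))
im=cv2.imread("pics/w1.png"); hsv=cv2.cvtColor(im,cv2.COLOR_BGR2HSV)
m=((hsv[...,1]<40)&(hsv[...,2]>150)).astype(np.uint8); n,l,st,ce=cv2.connectedComponentsWithStats(m); k=l[195,500]; print(st[k])
ys,xs=np.where(l==k); print("sheet",rect(plane(c,np.c_[xs,ys],.025)))
for a in ((0,6),(1,7)): pass
move((.478,-.39,.10),-14)
E
```

```text
lower [ 0.5172 -0.0597] (array([517.2, -59.8]), 11.2, array([116.3,  49.7]))
-168.91017383627872
pad [ 0.5223 -0.0613] (array([522.8, -61.5]), 11.4, array([148.9,  89.3]))
-168.7481012903764
upper [ 0.48   -0.2334] (array([ 480.2, -233.5]), 16.1, array([117.5,  47.9]))
-163.72782062408191
[ 459  132   76  126 7532]
sheet (array([ 478.9, -391.2]), -14.4, array([133.6,  64.9]))
shift [ -4.  186.3 220.1] rot [ 0.1  0.1 -0.8] pos [ 0.5297 -0.2105  0.3197] t 2.15
```

Emit:
send_rows --targets '[{"x": -4, "y": 187, "z": 100, "wx": 0, "wy": 0, "wz": 0}, {"x": -4, "y": 187, "z": 150, "wx": 0, "wy": 0, "wz": 0}, {"x": -4, "y": 187, "z": 200, "wx": 0, "wy": 0, "wz": 0}, {"x": -4, "y": 187, "z": 240, "wx": 0, "wy": 0, "wz": 0}, {"x": -4, "y": 187, "z": 240, "wx": 0, "wy": 0, "wz": 0}, {"x": -4, "y": 187, "z": 240, "wx": 0, "wy": 0, "wz": 0}, {"x": -4, "y": 187, "z": 240, "wx": 0, "wy": 0, "wz": 0}]'

```text
time_s: 2.85
tool_pos: [0.4748, -0.3914, 0.0758]
eef_rot: [0.992, -0.128, -0.003, 0.0]
ft_force: [-0.6, 0.4, -0.3]
grip_width: 0.0854
```

```bash
python3 - <<'E'
from h import *
state(); move((.479,-.391,.026),-14.4)
c=cam("wrist"); im=vision.get_image("wrist")[:,:,::-1].copy(); cv2.imwrite("pics/w2.png",im)
hsv=cv2.cvtColor(im,cv2.COLOR_BGR2HSV)
m=((hsv[...,1]<40)&(hsv[...,2]>140)).astype(np.uint8); n,l,st,ce=cv2.connectedComponentsWithStats(m); k=1+st[1:,4].argmax(); print(st[k])
ys,xs=np.where(l==k); print("sheet",rect(plane(c,np.c_[xs,ys],.025)))
E
```

```text
t 2.85 pos [ 0.4748 -0.3914  0.0758] x [ 0.967 -0.254 -0.006] y [-0.254 -0.967  0.001] z [-0.007  0.    -1.   ] F [-0.6  0.4 -0.3] w 0.0854
[ 0.04  0.67  0.75  1.9  -0.61  0.82 -0.71]
shift [ 4.3 -1.5 49.8] rot [ 0.1  0.4 -0.3] pos [ 0.4748 -0.3914  0.0758] t 2.85
[  239   117   156   145 15280]
sheet (array([ 515.4, -402. ]), 76.2, array([64.4, 62. ]))
```

View pics/w2.png

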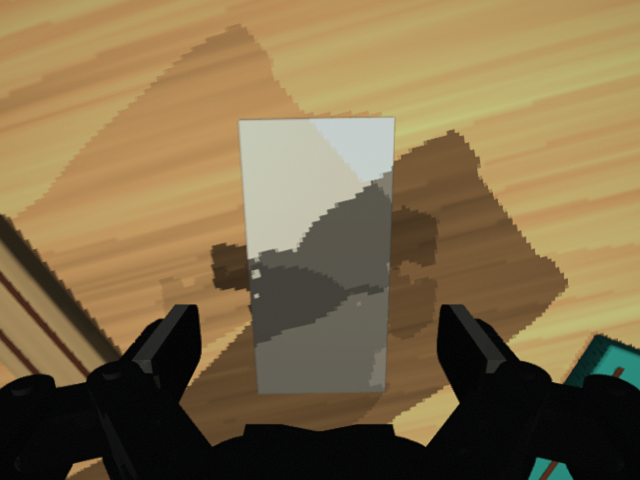

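The sheet is centred between the fingers, with corners at (239,120), (395,118), (385,391) and (258,394). I'll descend and grip.

Emit:
send_rows --targets '[{"x": 4, "y": -1, "z": 30, "wx": 0, "wy": 0, "wz": 0}, {"x": 4, "y": -1, "z": 50, "wx": 0, "wy": 0, "wz": 0}, {"x": 4, "y": -1, "z": 50, "wx": 0, "wy": 0, "wz": 0}]'

```text
time_s: 3.2
tool_pos: [0.4791, -0.39, 0.0255]
eef_rot: [0.992, -0.127, -0.004, -0.0]
ft_force: [-0.5, 0.0, 0.9]
grip_width: 0.085
```

Emit:
send_rows --jaw 0.3 --targets '[{"x": 0, "y": 0, "z": 0, "wx": 0, "wy": 0, "wz": 0}, {"x": 0, "y": 0, "z": 0, "wx": 0, "wy": 0, "wz": 0}, {"x": 0, "y": 0, "z": 0, "wx": 0, "wy": 0, "wz": 0}, {"x": 0, "y": 0, "z": 0, "wx": 0, "wy": 0, "wz": 0}, {"x": 0, "y": 0, "z": 0, "wx": 0, "wy": 0, "wz": 0}, {"x": 0, "y": 0, "z": 0, "wx": 0, "wy": 0, "wz": 0}, {"x": 0, "y": 0, "z": 0, "wx": 0, "wy": 0, "wz": 0}, {"x": 0, "y": 0, "z": -60, "wx": 0, "wy": 0, "wz": 0}, {"x": 0, "y": 0, "z": -60, "wx": 0, "wy": 0, "wz": 0}, {"x": 0, "y": 0, "z": -60, "wx": 0, "wy": 0, "wz": 0}]'

```text
time_s: 4.2
tool_pos: [0.4812, -0.3908, 0.0889]
eef_rot: [0.992, -0.127, -0.001, 0.0]
ft_force: [-0.5, -0.7, -0.4]
grip_width: 0.0638
```

```bash
python3 - <<'E'
from h import *
state(); move((.517,-.060,.085),11.1)
im=vision.get_image("wrist")[:,:,::-1].copy(); cv2.imwrite("pics/w3.png",im)
E
```

```text
t 4.2 pos [ 0.4812 -0.3908  0.0889] x [ 0.968 -0.251 -0.003] y [-0.251 -0.968  0.001] z [-0.003 -0.    -1.   ] F [-0.5 -0.7 -0.4] w 0.0638
[ 0.03  0.66  0.76  1.89 -0.6   0.84 -0.72]
shift [ -48.4 -329.2    3.7] rot [  0.    0.2 -25.6] pos [ 0.4812 -0.3908  0.0889] t 4.2
```

View pics/w3.png

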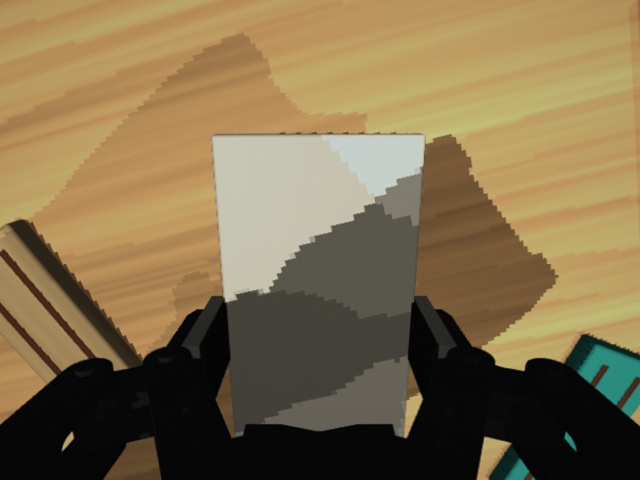

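Held, with the sheet's far edge at row 134, columns 212 to 425. I'll work out where its centre lies relative to the TCP.

```bash
python3 - <<'E'
from h import *
s=sensors.observe(); c=cam("wrist"); Q=plane(c,[(212,135),(425,134)],s["tool_pos"][2]-.0005); R0=R.from_quat(s["eef_rot"])
for q in Q: print(R0.inv().apply(np.r_[q,.0885]-s["tool_pos"])*1000)
E
```

```text
[ 68.35048498 -31.13323072  -1.54362855]
[68.59233455 31.93371469 -1.52364609]
```

Emit:
send_rows --targets '[{"x": -48, "y": -329, "z": 0, "wx": 0, "wy": 0, "wz": -8}, {"x": -48, "y": -329, "z": 0, "wx": 0, "wy": 0, "wz": -16}, {"x": -48, "y": -329, "z": 0, "wx": 0, "wy": 0, "wz": -25.5}, {"x": -48, "y": -329, "z": 0, "wx": 0, "wy": 0, "wz": -25.5}, {"x": -48, "y": -329, "z": 0, "wx": 0, "wy": 0, "wz": -25.5}, {"x": -48, "y": -329, "z": 0, "wx": 0, "wy": 0, "wz": -25.5}, {"x": -48, "y": -329, "z": 0, "wx": 0, "wy": 0, "wz": -25.5}, {"x": -48, "y": -329, "z": 0, "wx": 0, "wy": 0, "wz": -25.5}, {"x": -48, "y": -329, "z": 20, "wx": 0, "wy": 0, "wz": -25.5}, {"x": -48, "y": -329, "z": 40, "wx": 0, "wy": 0, "wz": -25.5}, {"x": -48, "y": -329, "z": 40, "wx": 0, "wy": 0, "wz": -25.5}]'

```text
time_s: 5.35
tool_pos: [0.5151, -0.0598, 0.0455]
eef_rot: [0.995, 0.096, -0.004, -0.001]
ft_force: [0.7, -0.9, -0.2]
grip_width: 0.064
```

```bash
python3 - <<'E'
from h import *
state(); move((.517,-.060,.0265),11.1)
E
```

```text
t 5.35 pos [ 0.5151 -0.0598  0.0455] x [ 0.982  0.19  -0.008] y [ 0.19  -0.982 -0.002] z [-0.008  0.    -1.   ] F [ 0.7 -0.9 -0.2] w 0.064
[-0.51  0.55  0.63  2.13 -0.55  0.63 -0.87]
shift [ 2.   0.6 19. ] rot [-0.1  0.5 -0.1] pos [ 0.5151 -0.0598  0.0455] t 5.35
```

Emit:
send_rows --targets '[{"x": 2, "y": 0.5, "z": 10, "wx": 0, "wy": 0.4, "wz": 0}, {"x": 2, "y": 0.5, "z": 16, "wx": 0, "wy": 0.4, "wz": 0}, {"x": 2, "y": 0.5, "z": 19, "wx": 0, "wy": 0.4, "wz": 0}, {"x": 2, "y": 0.5, "z": 19.5, "wx": 0, "wy": 0.4, "wz": 0}, {"x": 2, "y": 0.5, "z": 19.5, "wx": 0, "wy": 0.4, "wz": 0}]'

```text
time_s: 5.85
tool_pos: [0.517, -0.0603, 0.0276]
eef_rot: [0.995, 0.095, -0.0, -0.002]
ft_force: [-14.5, 3.1, 47.7]
grip_width: 0.0639
```

Emit:
send_rows --jaw 1 --targets '[{"x": 0, "y": 0, "z": 0, "wx": 0, "wy": 0, "wz": 0}, {"x": 0, "y": 0, "z": 0, "wx": 0, "wy": 0, "wz": 0}, {"x": 0, "y": 0, "z": 0, "wx": 0, "wy": 0, "wz": 0}, {"x": 0, "y": 0, "z": 0, "wx": 0, "wy": 0, "wz": 0}, {"x": 0, "y": 0, "z": -40, "wx": 0, "wy": 0, "wz": 0}, {"x": 0, "y": 0, "z": -80, "wx": 0, "wy": 0, "wz": 0}, {"x": 0, "y": 0, "z": -100, "wx": 0, "wy": 0, "wz": 0}, {"x": 0, "y": 0, "z": -100, "wx": 0, "wy": 0, "wz": 0}]'

```text
time_s: 6.65
tool_pos: [0.5184, -0.0606, 0.13]
eef_rot: [0.995, 0.095, 0.002, -0.002]
ft_force: [-1.4, 0.3, -1.1]
grip_width: 0.0856
```

```bash
python3 - <<'E'
from h import *
state(); move((.480,-.2335,.08),16.2)
im=vision.get_image("wrist")[:,:,::-1].copy(); cv2.imwrite("pics/w4.png",im)
E
```

```text
t 6.65 pos [ 0.5184 -0.0606  0.13  ] x [0.982 0.19  0.004] y [ 0.19  -0.982 -0.004] z [ 0.003  0.004 -1.   ] F [-1.4  0.3 -1.1] w 0.0856
[-0.62  0.42  0.77  2.09 -0.42  0.78 -0.97]
shift [-70.7 162.7  49.1] rot [-0.2 -0.2 -5.3] pos [ 0.5184 -0.0606  0.13  ] t 6.65
```

View pics/w4.png

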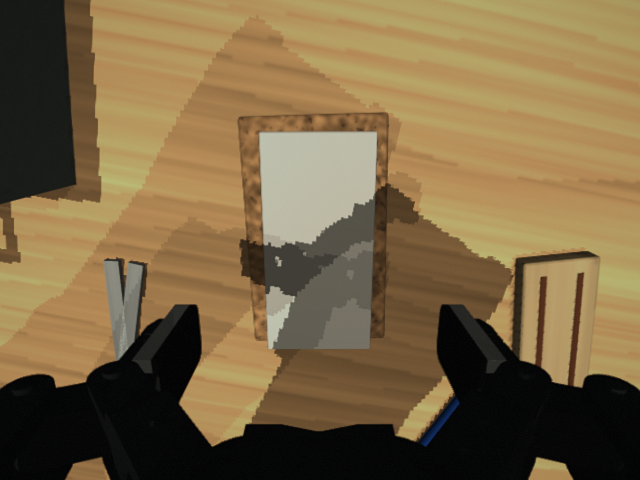

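The sheet lies on the plate with corners (260,132), (378,132), (370,349) and (270,348), inside the pad's outline except at its near end.

```bash
python3 - <<'E'
from h import *
c=cam("wrist"); 
print("sheet",rect(plane(c,[(260,132),(378,132),(370,349),(270,348)],.025)))
print("pad far corners",plane(c,[(238,118),(388,113)],.006), "near right", plane(c,[(383,338)],.006))
move((.480,-.2335,.07),16.2)
E
```

```text
sheet (array([517.5, -61.1]), 11.1, array([133.6,  64.2]))
pad far corners [[ 5.81435362e-01 -2.30240326e-04]
 [ 6.00747821e-01 -8.57250198e-02]] near right [[ 0.45721016 -0.11700147]]
shift [-70.1 163.1  57.7] rot [-0.2 -0.1 -5.2] pos [ 0.5177 -0.0603  0.1285] t 6.7
```

Emit:
send_rows --jaw 0.85 --targets '[{"x": -70, "y": 163, "z": 0, "wx": 0, "wy": 0, "wz": -5}, {"x": -70, "y": 163, "z": 0, "wx": 0, "wy": 0, "wz": -5}, {"x": -70, "y": 163, "z": 30, "wx": 0, "wy": 0, "wz": -5}, {"x": -70, "y": 163, "z": 58, "wx": 0, "wy": 0, "wz": -5}, {"x": -70, "y": 163, "z": 58, "wx": 0, "wy": 0, "wz": -5}, {"x": -70, "y": 163, "z": 58, "wx": 0, "wy": 0, "wz": -5}]'

```text
time_s: 7.3
tool_pos: [0.4785, -0.2341, 0.0681]
eef_rot: [0.991, 0.137, -0.001, -0.002]
ft_force: [0.3, 0.1, 0.7]
grip_width: 0.0726
```

```bash
python3 - <<'E'
from h import *
state(); move((.480,-.2335,.020),16.2)
c=cam("wrist"); im=vision.get_image("wrist")[:,:,::-1].copy(); cv2.imwrite("pics/w5.png",im)
E
```

```text
t 7.3 pos [ 0.4785 -0.2341  0.0681] x [ 0.962  0.272 -0.001] y [ 0.272 -0.962 -0.005] z [-0.002  0.005 -1.   ] F [0.3 0.1 0.7] w 0.0726
[-0.18  0.53  0.65  2.09 -0.51  0.68 -0.48]
shift [ 1.6  0.1 48.1] rot [-0.3  0.  -0.4] pos [ 0.4785 -0.2341  0.0681] t 7.3
```

View pics/w5.png

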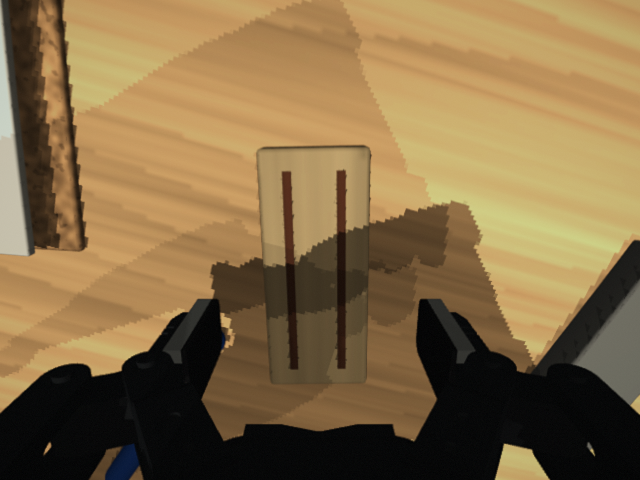

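The plate sits between the fingers, corners (258,148), (370,147), (366,383), (271,384). The marker's tip shows at about (224,338), next to the left finger, so I'll check the clearance there.

```bash
python3 - <<'E'
from h import *
import pickle
s=sensors.observe(); c=cam("wrist"); R0=R.from_quat(s["eef_rot"]); p=s["tool_pos"]
T=lambda q,z:(R0.inv().apply(np.c_[q,np.full(len(q),z)]-p)*1000).round(1)
Q=plane(c,[(258,148),(370,147),(366,383),(271,384)],.014); print(Q.mean(0),rect(Q),T(Q,.014))
im=cv2.imread("pics/w5.png"); hsv=cv2.cvtColor(im,cv2.COLOR_BGR2HSV); m=(hsv[...,0]>105)&(hsv[...,0]<125)&(hsv[...,1]>150); ys,xs=np.where(m); print(xs.max(),ys.min())
im=cv2.imread("pics/w1.png"); hsv=cv2.cvtColor(im,cv2.COLOR_BGR2HSV); m=(hsv[...,0]>105)&(hsv[...,0]<125)&(hsv[...,1]>150); ys,xs=np.where(m)
M=plane(pickle.load(open("w1.pkl","rb")),np.c_[xs,ys],.007); r=rect(M); print(r)
(cx,cy),sz,a=cv2.minAreaRect((M*1000).astype(np.float32)); print(T(cv2.boxPoints(((cx,cy),sz,a))/1000,.007))
E
```

```text
[ 0.48103333 -0.23227382] (array([ 481.1, -232.4]), 16.7, array([118.8,  48.9])) [[ 60.7 -25.2  55.1]
 [ 61.1  23.1  54.9]
 [-57.4  25.2  54.8]
 [-58.1 -23.7  55. ]]
568 319
(array([ 416.8, -173.9]), 75.2, array([862.9, 575.9]))
[[-512.4  149.5   60.8]
 [ -17.5  444.1   60. ]
 [ 423.9 -297.3   63.7]
 [ -70.9 -592.    64.5]]
```

```bash
python3 - <<'E'
from h import *
import pickle
s=sensors.observe(); R0=R.from_quat(s["eef_rot"]); p=s["tool_pos"]
T=lambda q,z:(R0.inv().apply(np.c_[q,np.full(len(q),z)]-p)*1000).round(1)
im=cv2.imread("pics/w1.png"); hsv=cv2.cvtColor(im,cv2.COLOR_BGR2HSV); m=((hsv[...,0]>105)&(hsv[...,0]<125)&(hsv[...,1]>150)&(hsv[...,2]>70)).astype(np.uint8)
n,l,st,ce=cv2.connectedComponentsWithStats(m); k=1+st[1:,4].argmax(); print(st[k]); ys,xs=np.where(l==k)
M=plane(pickle.load(open("w1.pkl","rb")),np.c_[xs,ys],.007); print(rect(M))
(cx,cy),sz,a=cv2.minAreaRect((M*1000).astype(np.float32)); print(T(cv2.boxPoints(((cx,cy),sz,a))/1000,.007))
E
```

```text
[311 275  16  78 562]
(array([ 384. , -174.6]), -19.4, array([102.4,  10.8]))
[[-120.8 -107.5   62.3]
 [ -37.3  -48.2   62.1]
 [ -31.1  -57.    62.2]
 [-114.6 -116.2   62.4]]
```

Clearance is about 17 mm, so I'll descend.

Emit:
send_rows --targets '[{"x": 2, "y": 0, "z": 25, "wx": 0, "wy": 0, "wz": -0.5}, {"x": 2, "y": 0, "z": 44, "wx": 0, "wy": 0, "wz": -0.5}, {"x": 2, "y": 0, "z": 48, "wx": 0, "wy": 0, "wz": -0.5}, {"x": 2, "y": 0, "z": 48, "wx": 0, "wy": 0, "wz": -0.5}]'

```text
time_s: 7.75
tool_pos: [0.482, -0.2313, 0.0212]
eef_rot: [0.99, 0.144, 0.0, -0.002]
ft_force: [-0.3, 1.5, 0.1]
grip_width: 0.0727
```

Emit:
send_rows --jaw 0.2 --targets '[{"x": 0, "y": 0, "z": 0, "wx": 0, "wy": 0, "wz": 0}, {"x": 0, "y": 0, "z": 0, "wx": 0, "wy": 0, "wz": 0}, {"x": 0, "y": 0, "z": 0, "wx": 0, "wy": 0, "wz": 0}, {"x": 0, "y": 0, "z": 0, "wx": 0, "wy": 0, "wz": 0}, {"x": 0, "y": 0, "z": 0, "wx": 0, "wy": 0, "wz": 0}, {"x": 0, "y": 0, "z": 0, "wx": 0, "wy": 0, "wz": 0}, {"x": 0, "y": 0, "z": -60, "wx": 0, "wy": 0, "wz": 0}, {"x": 0, "y": 0, "z": -60, "wx": 0, "wy": 0, "wz": 0}, {"x": 0, "y": 0, "z": -60, "wx": 0, "wy": 0, "wz": 0}]'

```text
time_s: 8.65
tool_pos: [0.4833, -0.2317, 0.0834]
eef_rot: [0.99, 0.144, 0.002, -0.002]
ft_force: [0.0, 0.2, -1.0]
grip_width: 0.0478
```

```bash
python3 - <<'E'
from h import *
state(); move((.5175,-.061,.085),11.1)
im=vision.get_image("wrist")[:,:,::-1].copy(); cv2.imwrite("pics/w6.png",im)
E
```

```text
t 8.65 pos [ 0.4833 -0.2317  0.0834] x [0.959 0.285 0.005] y [ 0.285 -0.959 -0.003] z [ 0.004  0.004 -1.   ] F [ 0.   0.2 -1. ] w 0.0478
[-0.2   0.51  0.67  2.08 -0.5   0.71 -0.48]
shift [  81.4 -153.9   -0.7] rot [-0.2 -0.3  5.4] pos [ 0.4833 -0.2317  0.0834] t 8.65
```

View pics/w6.png

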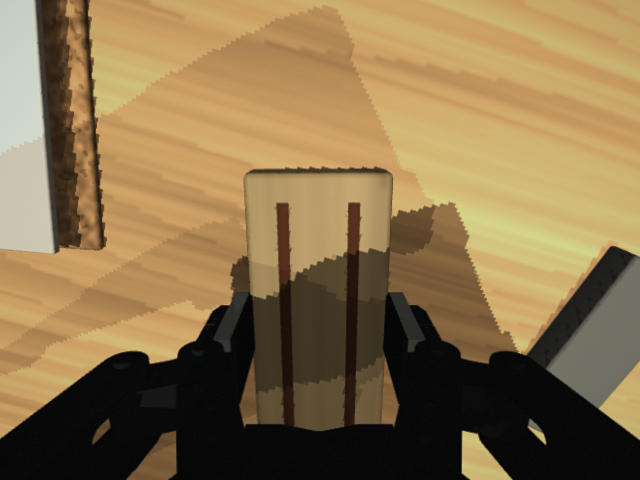

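Held. The plate's far edge is at row 171, columns 246 to 392.

```bash
python3 - <<'E'
from h import *
s=sensors.observe(); c=cam("wrist"); R0=R.from_quat(s["eef_rot"]); z=s["tool_pos"][2]-.0072
for q in plane(c,[(246,172),(392,171)],z): print(R0.inv().apply(np.r_[q,z]-s["tool_pos"])*1000)
E
```

```text
[ 56.08402438 -22.35910478   7.46963492]
[56.39427729 24.44453273  7.27692238]
```

Emit:
send_rows --targets '[{"x": 84, "y": -154, "z": 0, "wx": 0, "wy": 0, "wz": 5.5}, {"x": 84, "y": -154, "z": 0, "wx": 0, "wy": 0, "wz": 5.5}, {"x": 84, "y": -154, "z": 0, "wx": 0, "wy": 0, "wz": 5.5}, {"x": 84, "y": -154, "z": 0, "wx": 0, "wy": 0, "wz": 5.5}, {"x": 84, "y": -154, "z": 0, "wx": 0, "wy": 0, "wz": 5.5}, {"x": 84, "y": -154, "z": 20, "wx": 0, "wy": 0, "wz": 5.5}, {"x": 84, "y": -154, "z": 28, "wx": 0, "wy": 0, "wz": 5.5}, {"x": 84, "y": -154, "z": 28, "wx": 0, "wy": 0, "wz": 5.5}]'

```text
time_s: 9.5
tool_pos: [0.5182, -0.0603, 0.0537]
eef_rot: [0.995, 0.096, -0.0, -0.002]
ft_force: [0.6, 0.8, -0.8]
grip_width: 0.0478
```

```bash
python3 - <<'E'
from h import *
state(); move((.5203,-.060,.0475),11.1)
E
```

```text
t 9.5 pos [ 0.5182 -0.0603  0.0537] x [ 0.982  0.191 -0.   ] y [ 0.191 -0.982 -0.004] z [-0.001  0.004 -1.   ] F [ 0.6  0.8 -0.8] w 0.0478
[-0.53  0.55  0.66  2.13 -0.57  0.65 -0.85]
shift [2.1 0.1 6.2] rot [-0.3  0.  -0.1] pos [ 0.5182 -0.0603  0.0537] t 9.5
```

Emit:
send_rows --targets '[{"x": 2, "y": 0, "z": 2, "wx": -0.2, "wy": 0, "wz": 0}, {"x": 2, "y": 0, "z": 4, "wx": -0.2, "wy": 0, "wz": 0}, {"x": 2, "y": 0, "z": 6, "wx": -0.2, "wy": 0, "wz": 0}, {"x": 2, "y": 0, "z": 6.5, "wx": -0.2, "wy": 0, "wz": 0}]'

```text
time_s: 9.9
tool_pos: [0.5204, -0.0601, 0.0477]
eef_rot: [0.995, 0.096, 0.0, -0.001]
ft_force: [-4.9, 0.4, 17.7]
grip_width: 0.0478
```

Emit:
send_rows --jaw 0.85 --targets '[{"x": 0, "y": 0, "z": 0, "wx": 0, "wy": 0, "wz": 0}, {"x": 0, "y": 0, "z": 0, "wx": 0, "wy": 0, "wz": 0}, {"x": 0, "y": 0, "z": 0, "wx": 0, "wy": 0, "wz": 0}, {"x": 0, "y": 0, "z": 0, "wx": 0, "wy": 0, "wz": 0}, {"x": 0, "y": 0, "z": -50, "wx": 0, "wy": 0, "wz": 0}, {"x": 0, "y": 0, "z": -100, "wx": 0, "wy": 0, "wz": 0}, {"x": 0, "y": 0, "z": -150, "wx": 0, "wy": 0, "wz": 0}, {"x": 0, "y": 0, "z": -150, "wx": 0, "wy": 0, "wz": 0}, {"x": 0, "y": 0, "z": -150, "wx": 0, "wy": 0, "wz": 0}]'

```text
time_s: 10.8
tool_pos: [0.5208, -0.0597, 0.1985]
eef_rot: [0.995, 0.096, 0.001, -0.001]
ft_force: [-0.8, 0.2, -0.4]
grip_width: 0.0725
```

```bash
python3 - <<'E'
from h import *
import pickle
state(); c=cam("wrist")
im=vision.get_image("wrist")[:,:,::-1].copy(); cv2.imwrite("pics/w7.png",im); pickle.dump(c,open("w7.pkl","wb"))
E
```

```text
t 10.8 pos [ 0.5208 -0.0597  0.1985] x [0.982 0.191 0.003] y [ 0.191 -0.982 -0.002] z [ 0.002  0.003 -1.   ] F [-0.8  0.2 -0.4] w 0.0725
[-0.74  0.33  0.89  2.03 -0.33  0.92 -1.05]
```

View pics/w7.png

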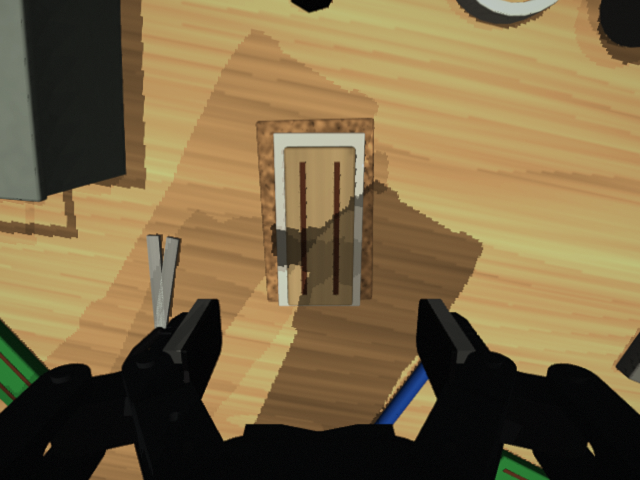

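The upper plate lies on the sheet: plate corners (284,148), (356,148), (353,305), (289,306); sheet corners (274,133), (365,133), (359,306), (279,306). I'll measure the offsets and work out the handle pose from the top view.

```bash
python3 - <<'E'
from h import *
import pickle
c=pickle.load(open("w7.pkl","rb"))
print("plate",rect(plane(c,[(284,148),(356,148),(353,305),(289,306)],.039)))
print("sheet",rect(plane(c,[(274,133),(365,133),(359,306),(279,306)],.025)))
print("pad",plane(c,[(257,122),(375,118)],.006))
# camera over the chest with tool x at yaw 104
move((.49,.20,.30),104)
E
```

```text
plate (array([516.7, -62.4]), 11.5, array([118.4,  49.3]))
sheet (array([517.8, -61.3]), 11.0, array([134.9,  64.9]))
pad [[ 0.58246714 -0.00076943]
 [ 0.60223961 -0.08740111]]
shift [  20.1 -260.9 -102. ] rot [ -0.   -0.1 -93. ] pos [ 0.5202 -0.0598  0.1975] t 10.85
```

The stack is square to within about 2 mm. Next, over to the chest.

Emit:
send_rows --targets '[{"x": 60, "y": -290, "z": -100, "wx": 0, "wy": 0, "wz": -12}, {"x": 60, "y": -290, "z": -100, "wx": 0, "wy": 0, "wz": -24}, {"x": 60, "y": -290, "z": -100, "wx": 0, "wy": 0, "wz": -36}, {"x": 60, "y": -290, "z": -100, "wx": 0, "wy": 0, "wz": -48}, {"x": 60, "y": -290, "z": -100, "wx": 0, "wy": 0, "wz": -60}, {"x": 60, "y": -290, "z": -100, "wx": 0, "wy": 0, "wz": -72}, {"x": 60, "y": -290, "z": -100, "wx": 0, "wy": 0, "wz": -84}, {"x": 60, "y": -290, "z": -100, "wx": 0, "wy": 0, "wz": -93}, {"x": 60, "y": -290, "z": -100, "wx": 0, "wy": 0, "wz": -93}, {"x": 60, "y": -290, "z": -100, "wx": 0, "wy": 0, "wz": -93}, {"x": 60, "y": -290, "z": -100, "wx": 0, "wy": 0, "wz": -93}, {"x": 60, "y": -290, "z": -100, "wx": 0, "wy": 0, "wz": -93}, {"x": 60, "y": -290, "z": -100, "wx": 0, "wy": 0, "wz": -93}]'

```text
time_s: 12.15
tool_pos: [0.5233, 0.2359, 0.297]
eef_rot: [0.617, 0.787, 0.0, -0.001]
ft_force: [0.1, -0.7, 0.6]
grip_width: 0.0724
```

```bash
python3 - <<'E'
from h import *
import pickle
state(); c=cam("wrist")
im=vision.get_image("wrist")[:,:,::-1].copy(); cv2.imwrite("pics/w8.png",im); pickle.dump(c,open("w8.pkl","wb"))
E
```

```text
t 12.15 pos [0.5233 0.2359 0.297 ] x [-0.238  0.971  0.001] y [ 0.971  0.238 -0.001] z [-0.001  0.001 -1.   ] F [ 0.1 -0.7  0.6] w 0.0724
[-0.98  0.24  0.53  1.81 -0.13  1.13 -0.16]
```

View pics/w8.png

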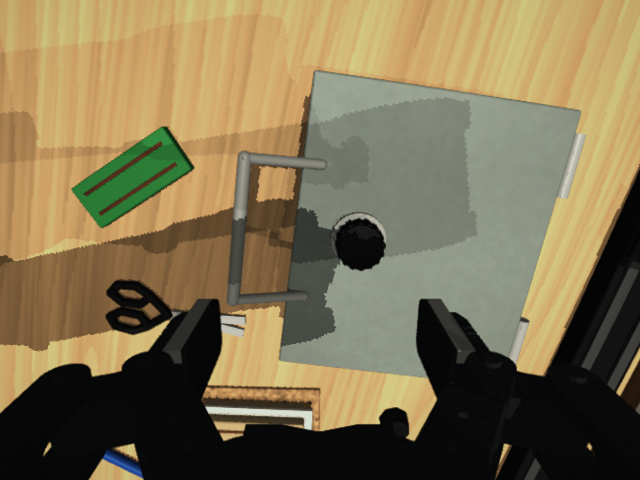

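The bar's ends are at (243,157) and (235,299), the knob's top is at (360,245), and the cover's corners are (315,71), (580,110) and (281,360).

```bash
python3 - <<'E'
from h import *
import pickle
c=pickle.load(open("w8.pkl","rb"))
B=plane(c,[(243,157),(235,299)],.133); d=B[0]-B[1]; print("bar",B,B.mean(0),np.linalg.norm(d),"yaw",np.degrees(np.arctan2(-d[0],d[1])))
K=plane(c,[(360,245)],.134); print("knob",K)
C=plane(c,[(315,71),(580,110),(281,360)],.108); e=C[0]-C[2]; print("cover",C,np.linalg.norm(e),"yaw",np.degrees(np.arctan2(-e[0],e[1])),np.degrees(np.arctan2(*(C[1]-C[0])[::-1])))
u=np.array([np.cos(np.radians(13.5)),np.sin(np.radians(13.5))])
print("front mid",(C[0]+C[2])/2,"bar by cover",(C[0]+C[2])/2-.04*u,"knob by cover",(C[0]+C[2])/2+.05*u)
E
```

```text
bar [[0.46181769 0.26796566]
 [0.47602204 0.15988538]] [0.46891986 0.21392552] 0.10900968334616594 yaw 7.487133418486368
knob [[0.55832288 0.22543948]]
cover [[0.4967157  0.33735091]
 [0.69541309 0.35941648]
 [0.52340981 0.09893598]] 0.23990467539803959 yaw 6.388510146931935 6.336795749362115
front mid [0.51006276 0.21814345] bar by cover [0.47116796 0.20880563] knob by cover [0.55868125 0.22981572]
```

```bash
python3 - <<'E'
from h import *
move((.4697,.2137,.185),96.8)
E
```

```text
shift [ -8.9 -57.4 112.2] rot [-0.  -0.1  7. ] pos [0.5234 0.2359 0.2972] t 12.2
```

Emit:
send_rows --jaw 0.45 --targets '[{"x": -9, "y": -57, "z": 30, "wx": 0, "wy": 0, "wz": 7}, {"x": -9, "y": -57, "z": 70, "wx": 0, "wy": 0, "wz": 7}, {"x": -9, "y": -57, "z": 110, "wx": 0, "wy": 0, "wz": 7}, {"x": -9, "y": -57, "z": 112, "wx": 0, "wy": 0, "wz": 7}, {"x": -9, "y": -57, "z": 112, "wx": 0, "wy": 0, "wz": 7}]'

```text
time_s: 12.7
tool_pos: [0.4703, 0.2137, 0.1855]
eef_rot: [0.665, 0.747, -0.001, -0.001]
ft_force: [0.6, -0.0, 1.0]
grip_width: 0.0383
```

```bash
python3 - <<'E'
from h import *
state();move((.4697,.2137,.135),96.8)
E
```

```text
t 12.7 pos [0.4703 0.2137 0.1855] x [-0.117  0.993  0.   ] y [ 0.993  0.117 -0.001] z [-0.001 -0.    -1.   ] F [ 0.6 -0.   1. ] w 0.0383
[-1.    0.27  0.53  2.05 -0.17  0.87 -0.26]
shift [ 0.1 -0.5 50.5] rot [-0.1 -0.  -0.1] pos [0.4703 0.2137 0.1855] t 12.7
```

Emit:
send_rows --targets '[{"x": 0, "y": 0, "z": 25, "wx": 0, "wy": 0, "wz": 0}, {"x": 0, "y": 0, "z": 45, "wx": 0, "wy": 0, "wz": 0}, {"x": 0, "y": 0, "z": 50, "wx": 0, "wy": 0, "wz": 0}, {"x": 0, "y": 0, "z": 50, "wx": 0, "wy": 0, "wz": 0}]'

```text
time_s: 13.1
tool_pos: [0.4711, 0.2139, 0.1366]
eef_rot: [0.665, 0.747, -0.0, -0.0]
ft_force: [0.2, -0.5, 1.7]
grip_width: 0.0383
```

Emit:
send_rows --jaw 0 --targets '[{"x": 0, "y": 0, "z": 0, "wx": 0, "wy": 0, "wz": 0}, {"x": 0, "y": 0, "z": 0, "wx": 0, "wy": 0, "wz": 0}, {"x": 0, "y": 0, "z": 0, "wx": 0, "wy": 0, "wz": 0}, {"x": 0, "y": 0, "z": 0, "wx": 0, "wy": 0, "wz": 0}, {"x": 0, "y": 0, "z": 0, "wx": 0, "wy": 0, "wz": 0}, {"x": 0, "y": 0, "z": 0, "wx": 0, "wy": 0, "wz": 0}]'

```text
time_s: 13.7
tool_pos: [0.4675, 0.2138, 0.1373]
eef_rot: [0.665, 0.747, -0.003, -0.003]
ft_force: [-29.5, -4.8, 28.0]
grip_width: 0.0075
```

Emit:
send_rows --targets '[{"x": 0, "y": 0.5, "z": -3, "wx": 0, "wy": 0, "wz": 0}, {"x": 0, "y": 1, "z": -6, "wx": 0, "wy": 0, "wz": 0}, {"x": 0, "y": 1.5, "z": -9, "wx": 0, "wy": 0, "wz": 0}]'

```text
time_s: 14.0
tool_pos: [0.4687, 0.2139, 0.1467]
eef_rot: [0.665, 0.747, -0.003, -0.003]
ft_force: [-5.1, -1.1, -3.5]
grip_width: 0.0076
```

Risen 9 mm under only 3.5 N, so the cover seems free. I'll lift further along the arc to confirm.

Emit:
send_rows --targets '[{"x": 0, "y": 1.5, "z": -8, "wx": 0, "wy": 0, "wz": 0}, {"x": 0, "y": 3.5, "z": -16, "wx": 0, "wy": 0, "wz": 0}, {"x": 0, "y": 5.5, "z": -24, "wx": 0, "wy": 0, "wz": 0}, {"x": 0, "y": 8, "z": -32, "wx": 0, "wy": 0, "wz": 0}, {"x": 0, "y": 8, "z": -32, "wx": 0, "wy": 0, "wz": 0}]'

```text
time_s: 14.5
tool_pos: [0.4767, 0.2148, 0.1799]
eef_rot: [0.665, 0.747, -0.003, -0.004]
ft_force: [-6.6, -2.2, 0.4]
grip_width: 0.0076
```

```bash
python3 - <<'E'
from h import *
state()
H=np.array([.4675+.242*.993,.2138+.242*.118,.1]); u=np.array([.993,.118,0])
p=sensors.observe()["tool_pos"]; R0=R.from_quat(sensors.observe()["eef_rot"])
print("theta",np.degrees(np.arctan2(p[2]-.1-.004,(H-p)@u))-7.8, "r",np.hypot(p[2]-.104,(H-p)@u))
for th in range(13,47,3):
    a=np.radians(th+7.8); q=H-.244*np.cos(a)*u+[0,0,.244*np.sin(a)+.004]; print(th,(R0.inv().apply(q-p)*1000).round(1))
E
```

```text
t 14.5 pos [0.4767 0.2148 0.1799] x [-0.116  0.993  0.001] y [ 0.993  0.116 -0.01 ] z [-0.01  0.   -1.  ] F [-6.6 -2.2  0.4] w 0.0076
[-0.98  0.29  0.52  2.03 -0.19  0.87 -0.24]
theta 10.2601847265178 r 0.24483338065642432
13 [  0.1   4.6 -10.8]
16 [  0.1   9.3 -22.7]
19 [  0.1  14.7 -34.3]
22 [  0.2  20.6 -45.6]
25 [  0.2  27.1 -56.5]
28 [  0.2  34.2 -67.2]
31 [  0.3  41.9 -77.4]
34 [  0.3  50.  -87.2]
37 [  0.3  58.7 -96.6]
40 [   0.3   67.8 -105.5]
43 [   0.4   77.5 -113.9]
46 [   0.4   87.5 -121.9]
```

Emit:
send_rows --targets '[{"x": 0, "y": 4.5, "z": -11, "wx": 0, "wy": 0, "wz": 0}, {"x": 0, "y": 9.5, "z": -22.5, "wx": 0, "wy": 0, "wz": 0}, {"x": 0, "y": 14.5, "z": -34.5, "wx": 0, "wy": 0, "wz": 0}, {"x": 0, "y": 20.5, "z": -45.5, "wx": 0, "wy": 0, "wz": 0}, {"x": 0, "y": 27, "z": -56.5, "wx": 0, "wy": 0, "wz": 0}, {"x": 0, "y": 34, "z": -67, "wx": 0, "wy": 0, "wz": 0}, {"x": 0, "y": 42, "z": -77.5, "wx": 0, "wy": 0, "wz": 0}, {"x": 0, "y": 50, "z": -87, "wx": 0, "wy": 0, "wz": 0}, {"x": 0, "y": 58.5, "z": -96.5, "wx": 0, "wy": 0, "wz": 0}, {"x": 0, "y": 68, "z": -105.5, "wx": 0, "wy": 0, "wz": 0}, {"x": 0, "y": 77.5, "z": -114, "wx": 0, "wy": 0, "wz": 0}, {"x": 0, "y": 87.5, "z": -122, "wx": 0, "wy": 0, "wz": 0}, {"x": 0, "y": 87.5, "z": -122, "wx": 0, "wy": 0, "wz": 0}, {"x": 0, "y": 87.5, "z": -122, "wx": 0, "wy": 0, "wz": 0}]'

```text
time_s: 15.9
tool_pos: [0.565, 0.2245, 0.3041]
eef_rot: [0.665, 0.747, -0.003, -0.004]
ft_force: [-17.1, -4.6, 22.3]
grip_width: 0.0078
```

```bash
python3 - <<'E'
from h import *
state()
im=[vision.get_image(n)[:,:,::-1] for n in ("scene","wrist")]
a=im[0][150:400,170:470]; cv2.imwrite("pics/end.png",np.hstack([cv2.resize(a,(480,400)),cv2.resize(im[1],(320,240)).copy() if False else cv2.copyMakeBorder(cv2.resize(im[1],(320,240)),0,160,0,0,cv2.BORDER_CONSTANT)]))
E
```

```text
t 15.9 pos [0.565  0.2245 0.3041] x [-0.115  0.993  0.003] y [ 0.993  0.115 -0.009] z [-0.01   0.001 -1.   ] F [-17.1  -4.6  22.3] w 0.0078
[-0.93  0.31  0.56  1.72 -0.18  1.18 -0.2 ]
```

View pics/end.png

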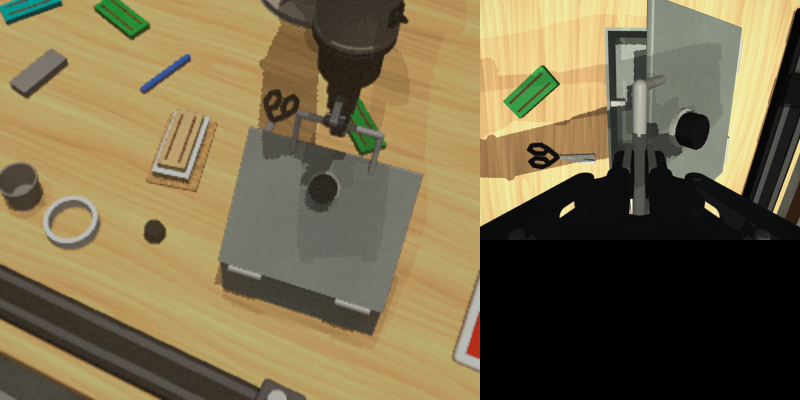

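The cover is raised with the bar between the fingers, and the stack is intact. I'll hold a moment, then check that it is steady.

Emit:
send_rows --targets '[{"x": 0, "y": 0, "z": 0, "wx": 0, "wy": 0, "wz": 0}, {"x": 0, "y": 0, "z": 0, "wx": 0, "wy": 0, "wz": 0}, {"x": 0, "y": 0, "z": 0, "wx": 0, "wy": 0, "wz": 0}, {"x": 0, "y": 0, "z": 0, "wx": 0, "wy": 0, "wz": 0}, {"x": 0, "y": 0, "z": 0, "wx": 0, "wy": 0, "wz": 0}]'

```text
time_s: 16.5
tool_pos: [0.565, 0.2244, 0.3044]
eef_rot: [0.665, 0.747, -0.002, -0.004]
ft_force: [-0.9, 0.6, -0.5]
grip_width: 0.0075
```

```bash
python3 - <<'E'
from h import *
from bench import order
state(); s=sensors.observe(); p=s["tool_pos"]; H=np.array([.4675+.242*.993,.2138+.242*.118,.1]); u=np.array([.993,.118,0])
th=np.degrees(np.arctan2(p[2]-.104,(H-p)@u))-7.8; print("theta",th)
if s["grip_width"]>.006 and 38<th<54: print(order.hand_in())
E
```

```text
t 16.5 pos [0.565  0.2244 0.3044] x [-0.115  0.993  0.003] y [ 0.993  0.115 -0.009] z [-0.009  0.002 -1.   ] F [-0.9  0.6 -0.5] w 0.0075
[-0.93  0.31  0.56  1.72 -0.18  1.18 -0.2 ]
theta 46.518615049503104
the job is handed in; nothing more can be done
None
```

The job is handed in at 16.5 s. The sheet is on the lower plate, the other plate is on the sheet, and the arm is holding the cover open at about 46° by its bar handle. At the tug the cover came free at once, so I left the catch knob alone.

**Stack:** in the wrist camera, the upper plate and the sheet are within about 2 mm and 1° of each other. The sheet is within about 2 mm of where I measured the lower plate before covering it. I couldn't re-measure the lower plate once the sheet hid it.

**Cover:** the 46° comes from the tool's position, not a direct reading of the joint. The last picture shows the cover up, the bar between the fingers, the stack intact, and the bystanders in that view apparently undisturbed. I didn't measure the bystanders.

**Odd readings:**
- **Laying the sheet:** the wrist force reached 48 N for a moment, because the sheet touched down about 1–2 mm earlier than I expected.
- **End of the lift:** the force read about 28 N, then fell to about 1 N at the last check. That is below the 3–4 N the cover should need, so it doesn't confirm the load. The finger opening stayed at about 7.5 mm, which fits the 10 mm bar because the gripper had been reading about 2 mm low throughout.

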